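# Open the cable box

## Robot

A 6-joint arm with a two-finger parallel gripper is mounted at the origin on the work surface. World frame = base frame: x ahead of the robot, y to its left, z up, the work surface at z = 0. Lengths are in m, angles in rad, forces in N, time in s.
With the tool pointing down it reaches from about 0.375 to 0.9 m from the base axis. Payload 3.1 kg.
Tool frame: the origin (TCP) lies at the very end of the fingers, on their centre line; the grasp point (between the pads) lies 19 mm behind it (r.grasp_offset is the distance from the TCP to the grasp point, in m); y points along the fingers, x is the direction in which the jaws open and shut, and the axes are right-handed (so a half turn about y gives the same grasp; the last joint's range is limited). The gripper opens to 87 mm and grips with 3 to 60 N. Pads are 19 mm wide; open, the fingers measure 117 mm over their backs; the gripper's body (75 mm by 190 mm) begins 51 mm behind the grasp point.
Start: joints at [-1.486, 0.527, 1.433, -0, 1.181, -0.178], TCP at [0.163, -0.603, 0.223] pointing down, gripper open.
Joint ranges: [-3.08, 3.08], [-0.75, 2.2], [0.22, 2.44], [-1.43, 4.57], [0, 2.65], [-2.85, 2.85]. Speed limits (rad/s): [2.79, 2.79, 3.14, 3.14, 3.14, 3.14].

## Interface

Orientations are given as [roll, pitch, yaw] about the fixed x, y, z axes, in that order (R = Rz(yaw) Ry(pitch) Rx(roll)).
In Python, from bench import r, eoat, planner, read_state, capture, job_done, recognise gives the robot as it stands. The module is installed in compiled form; this text tells all that it offers. Calls block until the motion is done:
- r.move_pose(position, orientation): joint-space move of the TCP to a pose.
- r.movel(position, rotation=None, speed=0.15, threshold=None): straight line of the TCP; rotation=None keeps the orientation; speed is the mean speed in m/s. With threshold (N) it stops when the force on the tool has changed by that much, and returns True; else False.
- r.move_joints(angles): joint-space move.
- eoat.set_gripper(opening): opening from 0.0 (shut) to 1.0 (fully open); the grip force is fixed at half the most; returns when the fingers have stopped.
- r.dwell(seconds).
- planner.solve_ik(position, orientation): joint angles nearest the present ones, or None.
- read_state(): the state.
- capture(name): name is "scene" or "top" or "wrist"; returns a dict with "image" (420x560x3 uint8, red, green, blue), "mtx" (3x3 intrinsics, pixels), "rvec" (rotation vector, rad) and "tvec" (3), from world to camera coordinates, as OpenCV has them; the wrist camera has in their place "T_tool_cam" (4x4, takes a point from camera to tool coordinates, whose origin is the TCP and whose axes are the tool frame's). Camera axes: x right, y down, z forward; pixel columns grow to the right and rows downward; lengths in m; the calibration is good to about 2 mm. A picture is of the moment at which its call begins: read the wrist's pose just before it. There is no depth.
A pose or a line that the arm cannot do raises r.Unreachable and nothing moves.
- job_done(): hands the job in, once; it reports no verdict.
Trained networks look in a picture, given as the dict that the camera call returned (one of the last four; its "shot" number tells which), for a name from the list of things; names that differ only in an ending like _2 or _b are one class to them, and where a whole thing is asked for, a point or a joint stands for the part that bears it (a point fixed in the world has none). Each returns a list of dicts, best first, with "score" (0 to 1); they miss things now and then, are a little off and sometimes report something else, mostly with a low value. They report only what shows in the picture. A call takes as long as a camera call. They do not tell look-alikes from the thing itself.
- recognise(picture, target): "uv" ([column, row] in pixels, amid what is visible of it).
The state is a dict: "t": time; "qpos": joint angles; "dq": joint speeds; "effort": joint torques, N m; "tcp_pos": TCP position; "tool_rot": TCP orientation; "force": force on the tool from outside, world axes, zero at the start; "moment": the same for the moment, N m; "gripper_width": opening from 0.0 (shut) to 1.0 (fully open).
Only numpy, scipy, OpenCV 4.12 (cv2) and the standard library are available. Lean on these libraries where they do the work, as an engineer would, in place of code of your own. Each camera call takes 0.05 s, during which the arm holds its last target. There are 200 camera calls.

## Task

Open the cable box so that the power supply inside can be reached: turn both brass turn buttons aside until they lie along the rim, and only then lift out the white panel with the black handle. Lay the panel flat, handle up, wholly on the grey felt pad without dropping it, leave the buttons turned aside and let go; leave the remote control and the screwdriver where they lie.

Things in the scene. Friction and masses are not known exactly. Their poses are not given: they have to be found in the camera images.
- cable_box: dark wooden cable box fixed to the console, 226 (its x) x 190 (its y) x 70 mm high; origin at the centre of its underside, z up. Its flat top rim is 28 mm wide on all sides, top at 70 mm, round an opening of 170 x 134 mm; a ledge 6 mm below the rim's top carries the panel
- panel: white plastic access panel, loose, about 0.22 kg, 166 (its x) x 130 (its y) x 6 mm; origin at the centre of its underside, z up. It starts lying in the box's opening with its top flush with the rim, 2 mm of play all round, its axes parallel to the box's. A black bar handle stands on its middle
- panel_handle (a point): middle of the panel's black bar handle, 32 mm above the panel's underside. The bar is 90 mm long along the panel's x, 14 mm wide, 16 mm high (24 to 40 mm above the panel's underside), on two posts 36 mm either side of the middle
- panel_corner0 (a point): corner of the panel's underside at x +83 mm, y +65 mm in the panel's frame
- panel_corner1 (a point): corner of the panel's underside at x +83 mm, y -65 mm in the panel's frame
- panel_corner2 (a point): corner of the panel's underside at x -83 mm, y -65 mm in the panel's frame
- panel_corner3 (a point): corner of the panel's underside at x -83 mm, y +65 mm in the panel's frame
- latch_a (a joint): angle of the turn button on the cable box's +y rim. 0: the bar points straight inward over the panel (it starts within 0.35 of that); positive is anticlockwise seen from above; stops at +1.65 and -1.65. It may be turned either way; at 1.57 or -1.57 it lies along the rim, and beyond about 1.2 either way it is clear of the panel. It turns freely with light friction (about 0.03 N m, so 1 to 2 N at the bar's end) and stays where it is left
- latch_b (a joint): angle of the turn button on the cable box's -y rim. 0: the bar points straight inward over the panel (it starts within 0.35 of that); positive is anticlockwise seen from above; stops at +1.65 and -1.65. It may be turned either way; at 1.57 or -1.57 it lies along the rim, and beyond about 1.2 either way it is clear of the panel. It turns freely with light friction (about 0.03 N m, so 1 to 2 N at the bar's end) and stays where it is left
- latch_a_pivot (a point): top of the pivot of turn button a, on the box's +y rim at x +35, y +83 mm in the box's frame, 84 mm above the box's underside. The button is a brass bar 12 mm wide and 12 mm high (72 to 84 mm above the box's underside, 2 mm above the panel), reaching 30 mm from the pivot to its inner end and 10 mm behind the pivot. At joint 0 the inner end points to the box's -y and overlaps the panel by about 12 mm
- latch_a_tip (a point): inner end of turn button a's bar, top face, 30 mm from its pivot; turns with the button
- latch_b_pivot (a point): top of the pivot of turn button b, the same button on the box's -y rim at x -35, y -83 mm in the box's frame; at joint 0 its inner end points to the box's +y
- latch_b_tip (a point): inner end of turn button b's bar, top face, 30 mm from its pivot; turns with the button
- pad: grey felt pad fixed to the console on the other side, 260 (its x) x 220 (its y) x 3 mm thick; origin at the centre of its underside
- screwdriver: screwdriver, 180 mm long, lying beyond the box and pad (bystander)
- remote: black remote control, 165 x 46 x 16 mm, lying between box and pad (bystander; origin under its centre)
Things that resemble listed ones, but are neither listed nor needed, are in the scene too. There is more than one size of the panel; the one meant has the size given above.

How it is judged:
On the way, in this order (a step that is already met when the one before it is completed fails the run):
1. both turn buttons turned aside (more than 1.2 rad either way) while the panel still lies in its frame ((value of joint latch_a above 1.2 rad or value of joint latch_a below -1.2 rad) and (value of joint latch_b above 1.2 rad or value of joint latch_b below -1.2 rad) and z of panel in the frame of cable_box below 0.072 m), for 0.2 s.
2. the panel lifted out, its underside at least 30 mm above the rim, buttons still aside ((value of joint latch_a above 1.2 rad or value of joint latch_a below -1.2 rad) and (value of joint latch_b above 1.2 rad or value of joint latch_b below -1.2 rad) and z of panel in the frame of cable_box above 0.1 m), for 0.2 s.
At the end, for the whole second after the job is handed in: The panel lies flat (tilt under 0.08 rad, underside under 10 mm above the console), handle up, at rest and released, all four corners on the felt pad (overhanging its edge by 5 mm at most); both turn buttons are still turned more than 1.2 rad aside (x of panel_corner0 in the frame of pad between -0.135 and 0.135 m and y of panel_corner0 in the frame of pad between -0.115 and 0.115 m and x of panel_corner1 in the frame of pad between -0.135 and 0.135 m and y of panel_corner1 in the frame of pad between -0.115 and 0.115 m and x of panel_corner2 in the frame of pad between -0.135 and 0.135 m and y of panel_corner2 in the frame of pad between -0.115 and 0.115 m and x of panel_corner3 in the frame of pad between -0.135 and 0.135 m and y of panel_corner3 in the frame of pad between -0.115 and 0.115 m and angle between panel's own z axis and vertical below 0.08 rad and height (world z) of panel below 0.01 m and (value of joint latch_a above 1.2 rad or value of joint latch_a below -1.2 rad) and (value of joint latch_b above 1.2 rad or value of joint latch_b below -1.2 rad) and linear speed of panel below 0.02 m/s and angular speed of panel below 0.1 rad/s and contact force between panel and the fingers below 0.1 N); the robot touches nothing.
It fails at once if the screwdriver or the remote control is shifted by more than 30 mm (distance of any of screwdriver, remote from where it was at the start of the episode above 0.03 m).
It fails at once if the panel is dropped (falls freely, faster than 0.6 m/s, as from about 20 mm or more) (contact force between panel and the fingers below 0.01 N and linear speed of panel above 0.6 m/s).
It also fails if it takes over 58 s, if anything falls off the work surface, if the arm or the gripper's body presses on something with over 40 N, if the wrist force passes 120 N, or if a joint passes its speed limit or range.

## Working session

There is one attempt and no reset: what is moved stays moved. The work goes in short steps, each a Python script; the robot and the scene stay as the last script left them, time stands still between calls to the robot, and variables do not carry over. Pictures are saved under pics/ and viewed, about 8 in all and at most 12, crops included, and the job is handed in when it is done.

```bash
mkdir -p pics
cat > h.py <<'E'
import numpy as np, cv2
from bench import r, eoat, planner, read_state, capture, job_done, recognise
def save(p,n): cv2.imwrite('pics/'+n,cv2.cvtColor(p["image"],cv2.COLOR_RGB2BGR))
def ray(p,uv):
    R=cv2.Rodrigues(np.array(p["rvec"],float))[0];t=np.array(p["tvec"],float).ravel();K=np.array(p["mtx"])
    d=R.T@np.linalg.inv(K)@np.array([uv[0],uv[1],1.]);return -R.T@t,d
def at(p,uv,z):
    c,d=ray(p,uv);return c+d*(z-c[2])/d[2]
def proj(p,X):
    return cv2.projectPoints(np.array(X,float).reshape(-1,3),np.array(p["rvec"],float),np.array(p["tvec"],float),np.array(p["mtx"],float),None)[0].reshape(-1,2)
E
python3 - <<'E'
from h import *
Z=dict(cable_box=.07,panel=.07,panel_handle=.1,latch_a_pivot=.084,latch_a_tip=.084,pad=.003,screwdriver=.01,remote=.016)
for c in("scene","top"):
    p=capture(c);save(p,c+"0.png");print(c,"cam",ray(p,(280,210))[0])
    for k,z in Z.items():
        print(k,[(np.round(o["uv"]).tolist(),round(o["score"],2),np.round(at(p,o["uv"],z)[:2],3).tolist()) for o in recognise(p,k)])
print(read_state())
E
```

```text
scene cam [ 0.80394118 -0.49465712  0.51698856]
cable_box [([326.0, 196.0], 0.9, [0.577, 0.103])]
panel [([242.0, 164.0], 0.92, [0.36, 0.133]), ([328.0, 174.0], 0.74, [0.551, 0.183])]
panel_handle [([242.0, 166.0], 0.64, [0.393, 0.086]), ([329.0, 173.0], 0.62, [0.567, 0.142]), ([268.0, 237.0], 0.61, [0.555, -0.088])]
latch_a_pivot [([358.0, 162.0], 0.41, [0.597, 0.236])]
latch_a_tip [([359.0, 161.0], 0.56, [0.598, 0.24])]
pad [([223.0, 340.0], 0.69, [0.555, -0.233])]
screwdriver [([421.0, 283.0], 0.97, [0.796, 0.016])]
remote [([268.0, 239.0], 0.7, [0.508, -0.011]), ([361.0, 161.0], 0.28, [0.57, 0.361])]
top cam [ 0.38857236 -0.00917853  0.82271039]
cable_box [([212.0, 216.0], 0.89, [0.506, 0.145])]
panel [([176.0, 323.0], 0.87, [0.308, 0.204]), ([189.0, 199.0], 0.74, [0.541, 0.19])]
panel_handle [([175.0, 328.0], 0.76, [0.302, 0.197]), ([190.0, 197.0], 0.58, [0.538, 0.18]), ([148.0, 171.0], 0.58, [0.588, 0.262])]
latch_a_pivot [([151.0, 172.0], 0.58, [0.59, 0.261])]
latch_a_tip [([157.0, 173.0], 0.61, [0.588, 0.25])]
pad [([394.0, 204.0], 0.61, [0.54, -0.221])]
screwdriver [([277.0, 86.0], 0.69, [0.802, 0.022])]
remote [([286.0, 226.0], 0.64, [0.494, 0.002])]
{'t': 0.9, 'qpos': array([-1.48551532e+00,  5.27462830e-01,  1.43270268e+00,  4.88431060e-06,
        1.18139244e+00, -1.78509433e-01]), 'dq': array([ 0.00070501,  0.00012857, -0.00103656,  0.00179845, -0.00015918,
       -0.00011545]), 'effort': array([-4.40195563e-04, -4.39992714e+01, -1.76988816e+01,  6.33593020e-02,
        5.04158903e-02, -2.56793618e-05]), 'tcp_pos': array([ 0.16298598, -0.60335385,  0.2225704 ]), 'tool_rot': array([-1.57079804e+00, -3.49586602e-05, -1.30700774e+00]), 'force': array([ 0.35429069,  0.13792051, -0.65686129]), 'moment': array([ 0.01355112, -0.05251291,  0.00959826]), 'gripper_width': 1.0024182381731734}
```

View pics/top0.png

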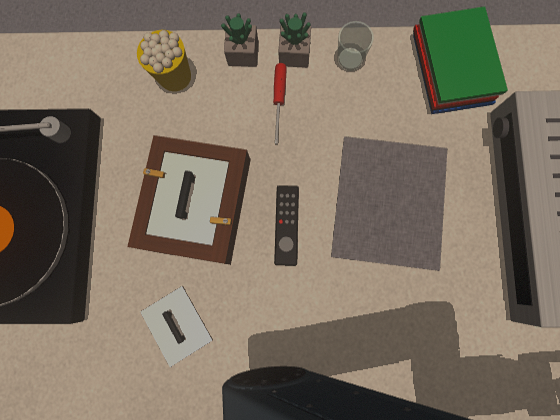

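View pics/scene0.png

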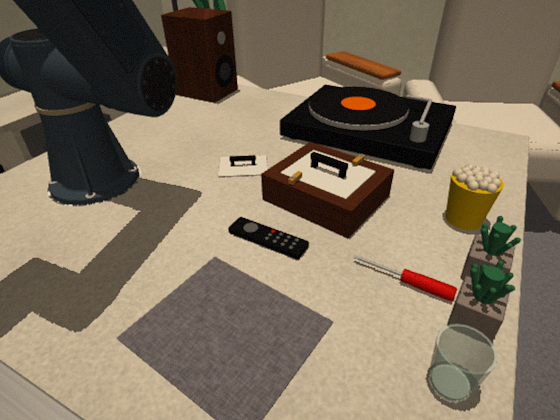

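```bash
cat >> h.py <<'E'
def rect(p,mask,seed,z):
    n,l=cv2.connectedComponents(mask.astype(np.uint8))
    m=(l==l[seed[1],seed[0]]).astype(np.uint8)
    c=max(cv2.findContours(m,cv2.RETR_EXTERNAL,cv2.CHAIN_APPROX_NONE)[0],key=cv2.contourArea)
    h=cv2.convexHull(c).reshape(-1,2)
    P=np.array([at(p,u,z)[:2] for u in h],np.float32)
    (cx,cy),(w,hh),a=cv2.minAreaRect(P*1000)
    if w<hh: w,hh,a=hh,w,a+90
    a=(a+90)%180-90
    return np.array([cx,cy])/1000,w,hh,np.radians(a)
def box2w(c,th,X):
    X=np.atleast_2d(X).astype(float);o=X.copy();s,k=np.sin(th),np.cos(th)
    o[:,0]=c[0]+k*X[:,0]-s*X[:,1];o[:,1]=c[1]+s*X[:,0]+k*X[:,1];return o
E
cat > fit.py <<'E'
from h import *
for c,ps,ds in(("top",(170,215),(394,204)),("scene",(340,186),(223,340))):
    p=capture(c);hsv=cv2.cvtColor(p["image"],cv2.COLOR_RGB2HSV).astype(int);im=p["image"].astype(int)
    print(c,p["image"][ps[1],ps[0]],p["image"][ds[1],ds[0]])
    white=(hsv[...,2]>150)&(hsv[...,1]<45)
    print("panel",rect(p,white,ps,.07))
    b=cv2.medianBlur(p["image"],7).astype(int)
    grey=(b[...,0]-b[...,2]<20)&(b.max(2)<150)&(b.min(2)>50)
    print("pad",rect(p,grey,ds,.003))
    C,_,_,th=rect(p,white,ps,.07)
    if c=="top": C0,th0=C,th
    g=cv2.resize(cv2.cvtColor(p["image"],cv2.COLOR_RGB2BGR),None,fx=3,fy=3)
    for w,hh,z in((.113,.095,.07),(.083,.065,.07),(.113,.095,0)):
        q=proj(p,box2w(C0,th0,[[w,hh,z],[w,-hh,z],[-w,-hh,z],[-w,hh,z]]))
        cv2.polylines(g,[np.int32(q*3+1)],True,(0,255,0),1)
    q=proj(p,box2w(C0,th0,[[.035,.083,.084],[-.035,-.083,.084],[.045,0,.104],[-.045,0,.104]]))
    for u in q: cv2.circle(g,tuple(int(v) for v in u*3+1),4,(0,0,255),1)
    x,y=ps; cv2.imwrite(f"pics/{c}_c.png",g[3*(y-90):3*(y+90),3*(x-80):3*(x+120)])
E
python3 fit.py; python3 -c "
import cv2,numpy as np
a=cv2.imread('pics/top_c.png');b=cv2.imread('pics/scene_c.png')
h=np.hstack([a,b]);cv2.imwrite('pics/c.png',cv2.resize(h,(800,int(h.shape[0]*800/h.shape[1]))))"
```

```text
top [170 169 154] [95 86 81]
panel (array([0.54413293, 0.19245419]), 164.6638946533203, 128.4720458984375, np.float64(-0.16844706947638388))
pad (array([ 0.54627832, -0.2126804 ]), 258.6506652832031, 220.1610565185547, np.float64(-0.1292663772030291))
scene [222 206 175] [104  93  89]
panel (array([-0.17787878,  0.77899597]), 3837.727294921875, 2765.232177734375, np.float64(0.39893414102184493))
pad (array([ 0.54765411, -0.21482422]), 259.1430358886719, 218.84649658203125, np.float64(-0.13066933046528287))
```

View pics/c.png

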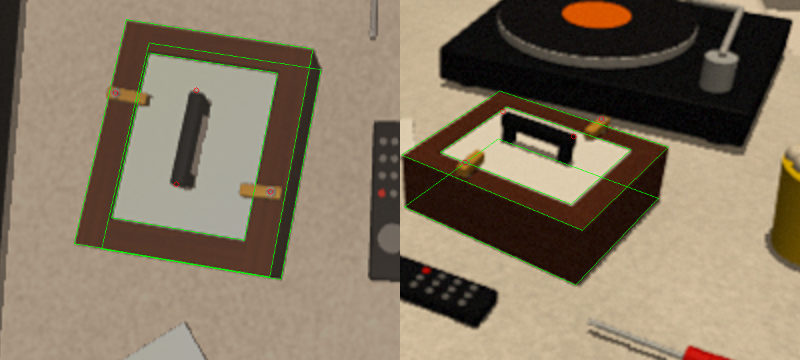

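The panel in the box, at top (189,199), measures 165 x 128 mm. The loose one at (176,325) is far smaller, so the box one is the one meant, and the crop confirms it: the model outlines match in both views. Next I turn the buttons.

```bash
cat >> h.py <<'E'
C=np.array([0.5441,0.1925]);TH=-0.1684
PADC=np.array([0.547,-0.2138]);PTH=-0.130
def angles(p):
    """button angles: orange mask -> direction from pivot to mask centroid at z .084"""
    hsv=cv2.cvtColor(p["image"],cv2.COLOR_RGB2HSV);m=cv2.inRange(hsv,(8,110,90),(28,255,255))
    out=[]
    for s in(1,-1):
        pv=box2w(C,TH,[[s*.035,s*.083,.084]])[0];u=proj(p,pv)[0]
        v,x=np.nonzero(m);k=np.hypot(x-u[0],v-u[1])<24
        P=np.array([at(p,(a,b),.082)[:2] for a,b in zip(x[k],v[k])])
        (cx,cy),(w,h),a=cv2.minAreaRect(np.float32(P*1000))
        d=P.mean(0)-pv[:2];w_=np.arctan2(d[1],d[0])-TH+(np.pi/2 if s>0 else -np.pi/2)
        out.append((round((w_+np.pi)%(2*np.pi)-np.pi,2),round(np.hypot(*d)*1000,1),round(w,1),round(h,1)))
    return out
def arc(s,f,off,rad=.020,z=.077):
    b=-np.pi/2+f+(np.pi if s<0 else 0)      # bar direction, box frame
    e=np.array([np.cos(b),np.sin(b)]);n=np.array([-np.sin(b),np.cos(b)])
    q=np.array([s*.035,s*.083])+rad*e-off*n
    return box2w(C,TH,[[*q,z]])[0],[-np.pi/2,0,TH-np.pi/2+f]
E
python3 - <<'E'
from h import *
p=capture("top");print(angles(p))
for s in(1,-1):
    for f in(-.4,.5,1.5):
        P,o=arc(s,f,.0165);q=planner.solve_ik(P,o);print(P,o[2],None if q is None else np.round(q,2))
print(read_state()["t"])
E
```

```text
[(np.float64(-0.06), np.float64(10.9), 39.0, 78.8), (np.float64(0.55), np.float64(6.8), 42.5, 86.6)]
[0.56784485 0.26048614 0.077     ] -2.1391963267948966 [ 0.25  0.71  1.55 -0.    0.88  2.39]
[0.58342613 0.24417758 0.077     ] -1.2391963267948967 [ 0.22  0.72  1.52 -0.    0.9   1.46]
[0.60803749 0.24769105 0.077     ] -0.23919632679489666 [0.22 0.75 1.46 0.   0.94 0.46]
[0.52035515 0.12451386 0.077     ] -2.1391963267948966 [ 0.03  0.63  1.78 -0.    0.73  2.17]
[0.50477387 0.14082242 0.077     ] -1.2391963267948967 [ 0.06  0.62  1.81 -0.    0.72  1.3 ]
[0.48016251 0.13730895 0.077     ] -0.23919632679489666 [0.05 0.6  1.87 0.   0.67 0.29]
1.05
```

```bash
sed -i 's/(8,110,90)/(8,110,125)/' h.py
python3 - <<'E'
from h import *
p=capture("top");print(angles(p))
E
```

```text
[(np.float64(-0.01), np.float64(11.7), 38.8, 10.8), (np.float64(0.06), np.float64(12.0), 38.3, 11.0)]
```

```bash
cat >> h.py <<'E'
def turn(s):
    P,o=arc(s,-.3,.018);up=P.copy();up[2]=.16
    r.move_pose(up,o);print("down hit",r.movel(P,o,speed=.1,threshold=12))
    if read_state()["tcp_pos"][2]>.082: print("stopped high",read_state()["tcp_pos"]);raise SystemExit
    for f in np.linspace(-.05,1.5,7):
        P,o=arc(s,f,.0165)
        if r.movel(P,o,speed=.022,threshold=15): print("force stop at",f,read_state()["force"]);break
    P,o=arc(s,f,.019);r.movel(P,o,speed=.05)
    P[2]=.16;r.movel(P,o,speed=.15)
E
python3 - <<'E'
from h import *
eoat.set_gripper(0.)
turn(1);p=capture("top");save(p,"a.png")
s=read_state();print(angles(p),s["t"],s["force"])
E
```

```text
down hit FalseTraceback (most recent call last):
  File "<stdin>", line 4, in <module>
  File "h.py", line 34, in angles
    (cx,cy),(w,h),a=cv2.minAreaRect(np.float32(P*1000))
                    ~~~~~~~~~~~~~~~^^^^^^^^^^^^^^^^^^^^
cv2.error: OpenCV(4.12.0) /io/opencv/modules/imgproc/src/convhull.cpp:143: error: (-215:Assertion failed) total >= 0 && (depth == CV_32F || depth == CV_32S) in function 'convexHull'
```

Run:
```python
from h import *
turn(-1)
r.move_pose([PADC[0],PADC[1],.2],[-np.pi/2,0,PTH+np.pi/2-np.pi])
p=capture("top");save(p,"b.png");s=read_state();print(s["t"],s["force"],s["qpos"])
print(angles(p))
```

```text
down hit False
19.1167 [-0.1775625   0.21932181  0.28695978] [-5.60826545e-01  5.03544729e-01  1.55472254e+00  4.45187711e-04
  1.08501485e+00  1.13777171e+00]
[(np.float64(1.58), np.float64(21.9), 11.6, 33.5), (np.float64(-2.01), np.float64(29.2), 2.2, 33.3)]
```

View pics/b.png

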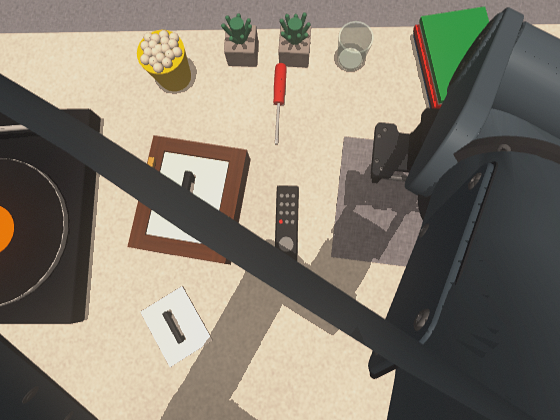

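Run:
```python
from h import *
p=capture("scene");b=cv2.resize(cv2.cvtColor(p["image"],cv2.COLOR_RGB2BGR)[120:240,250:410],None,fx=3,fy=3,interpolation=cv2.INTER_CUBIC)
r.move_pose([*C,.22],[-np.pi/2,0,TH-np.pi/2])
s=read_state();w=capture("wrist")
a=cv2.cvtColor(w["image"],cv2.COLOR_RGB2BGR)
# project model into the wrist picture
T=np.eye(4);T[:3,:3]=cv2.Rodrigues(np.zeros(3))[0]
from scipy.spatial.transform import Rotation as Ro
T[:3,:3]=Ro.from_euler("xyz",s["tool_rot"]).as_matrix();T[:3,3]=s["tcp_pos"]
M=np.linalg.inv(T@np.array(w["T_tool_cam"]))
pr=lambda X:cv2.projectPoints(box2w(C,TH,X),cv2.Rodrigues(M[:3,:3])[0],M[:3,3],np.array(w["mtx"],float),None)[0].reshape(-1,2)
for X in ([[.083,.065,.07],[.083,-.065,.07],[-.083,-.065,.07],[-.083,.065,.07]],[[.045,.007,.104],[.045,-.007,.104],[-.045,-.007,.104],[-.045,.007,.104]]):
    cv2.polylines(a,[np.int32(pr(X))],True,(0,255,0),1)
for u in pr([[.035,.083,.084],[-.035,-.083,.084]]): cv2.circle(a,tuple(int(v) for v in u),4,(0,0,255),1)
o=np.zeros((420,800,3),np.uint8);o[:300,:400]=cv2.resize(a,(400,300));o[:300,400:]=cv2.resize(b,(400,300));cv2.imwrite("pics/w.png",o[:300])
print(s["t"],s["tcp_pos"])
```

```text
20.675 [0.54455685 0.19159662 0.21997583]
```

View pics/w.png

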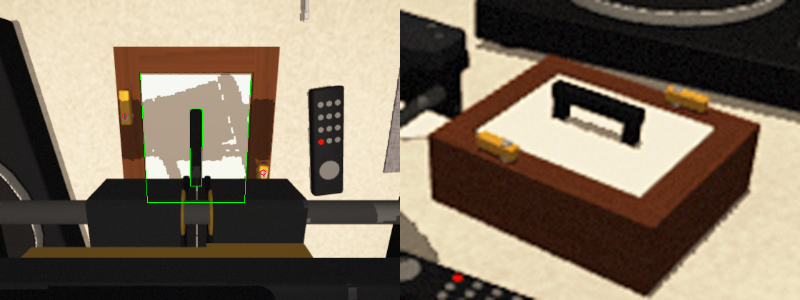

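Wrist view (left): the model outline matches the panel and handle. Scene view (right): both buttons lie along the rim. Next I grasp, lift and carry.

Run:
```python
from h import *
o=[-np.pi/2,0,TH-np.pi/2]
eoat.set_gripper(.6)
print("hit",r.movel([*C,.078],o,speed=.12,threshold=12));print(read_state()["tcp_pos"])
eoat.set_gripper(0.);s=read_state();print("w",s["gripper_width"]*87)
f0=s["force"]
r.movel([*C,.10],o,speed=.04);r.movel([*C,.185],o,speed=.1);r.dwell(.3)
s=read_state();print("w",s["gripper_width"]*87,s["force"]-f0,s["tcp_pos"],s["t"])
p=capture("scene");save(p,"lift.png")
```

```text
hit False
[0.54474752 0.19261045 0.07870934]
w 13.638611709235374
w 13.707211481978312 [ 0.03963424  0.91215971 -2.65279563] [0.54386383 0.19246036 0.18447863] 25.875
```

View pics/lift.png

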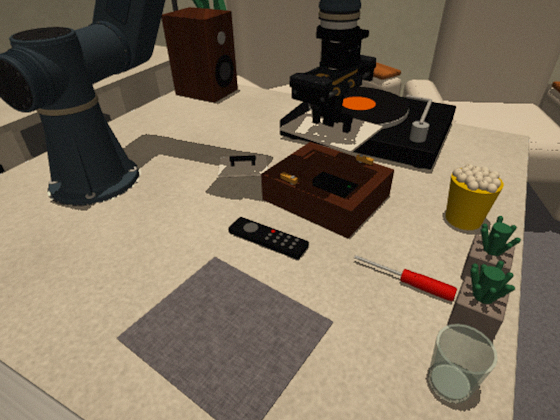

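Run:
```python
from h import *
o=[-np.pi/2,0,PTH-np.pi/2]
r.movel([*PADC,.185],o,speed=.12)
r.dwell(.2)
r.movel([*PADC,.05],o,speed=.1)
print("hit",r.movel([*PADC,.014],o,speed=.02,threshold=4));s=read_state();print(s["tcp_pos"],s["force"],s["gripper_width"]*87,s["t"])
p=capture("scene");save(p,"low.png")
```

```text
hit True
[ 0.54696851 -0.21377007  0.01701681] [-0.02403095  0.4330149   6.46979415] 13.135327382242881 32.6333
```

View pics/low.png

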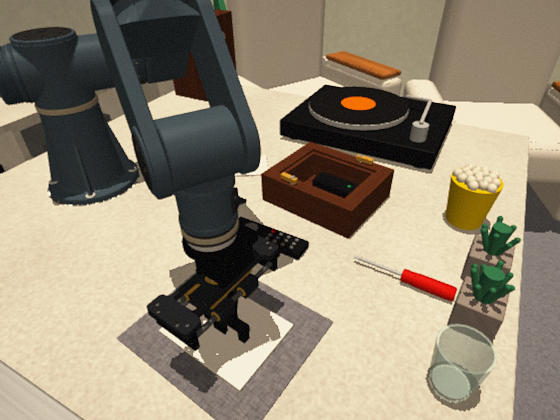

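Contact came at the expected height (17 mm), with the panel down inside the pad. Next I release, retreat and check.

Run:
```python
from h import *
o=[-np.pi/2,0,PTH-np.pi/2]
eoat.set_gripper(.5);r.dwell(.2)
r.movel([*PADC,.2],o,speed=.12)
r.move_joints([-1.486,.527,1.433,0,1.181,.5]);r.dwell(.3)
p=capture("top");save(p,"end.png");print(angles(p))
hsv=cv2.cvtColor(p["image"],cv2.COLOR_RGB2HSV).astype(int);white=(hsv[...,2]>150)&(hsv[...,1]<45)
u=proj(p,box2w(PADC,PTH,[[0,.04,.009]]))[0];c,w,h,a=rect(p,white,(int(u[0]),int(u[1])),.009)
print(c-PADC,w,h,a-PTH)
for k,z in(("remote",.016),("screwdriver",.01)): print(k,[(np.round(x["uv"]),np.round(at(p,x["uv"],z)[:2],3)) for x in recognise(p,k)])
s=read_state();print(s["t"],s["force"])
```

```text
[(np.float64(1.56), np.float64(11.9), 10.7, 38.7), (np.float64(1.54), np.float64(12.0), 10.1, 38.7)]
[0.00033856 0.00041345] 164.6105194091797 128.96595764160156 8.447728126406706e-05
remote []
screwdriver [(array([189., 198.]), array([0.554, 0.206])), (array([424., 209.]), array([ 0.528, -0.279])), (array([277.,  89.]), array([0.796, 0.021])), (array([391., 202.]), array([ 0.543, -0.214]))]
37.8 [-0.99690169 -0.60644858 -0.67338816]
```

View pics/end.png

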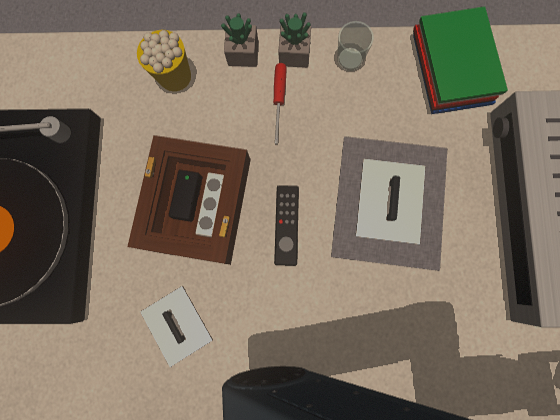

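The panel lies centred on the pad at (392,201). The buttons lie along the rim, the remote (286,226) and screwdriver (278,100) have not moved, and the arm is clear.

```bash
python3 -c "
from h import *
job_done()"
```

```text
the job is handed in; nothing more can be done
```

The cable box is open and the job is handed in at about 38 s of the 58 s allowed. I turned both buttons along the rim with the closed fingers, lifted the panel out by its handle, set it on the felt pad and let go.

**Last checks (top camera):**
- **Buttons:** a is at 1.56 rad and b at 1.54 rad.
- **Panel:** it measures 165 x 129 mm, lies within 1 mm of the pad's centre and is aligned with it. It is handle up and the gripper is clear of it.
- **Bystanders:** the remote and the screwdriver look unmoved in the picture.

**Checks that failed or disagreed:**
- The network did not find the remote in the last picture, so I judged it by eye against the first one.
- It also gave three false screwdriver hits; the real one came out within about 6 mm of its first reading.
- Two button readings taken during the turning failed because the arm blocked the view. I repeated them afterwards.

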